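Gauge the truck wheel

ROBOT

A 7-joint arm with a two-finger parallel gripper is mounted at the origin on a cart in front of the work surface, level with it; the furniture and walls round the work are solid. World frame = base frame: x ahead of the robot, y to its left, z up, the work surface at z = 0. Lengths are in m, angles in rad, forces in N, time in s.
With the tool pointing down it reaches from about 0.4 to 0.75 m from the base axis. Payload 19.5 kg.
Tool frame: the origin (TCP) lies midway between the tips of the shut fingers; the grasp point (between the pads) lies 19 mm behind it; z points along the fingers, y is the line along which they close (so a half turn about z gives the same grasp; the last joint's range is limited). The gripper opens to 85 mm and grips with 20 to 120 N. Pads are 22 mm wide; open, the fingers measure 114 mm over their backs; the gripper's body (76 mm by 85 mm) begins 54 mm behind the grasp point. The pads swing forward as they close: fully open they stand 13 mm farther back than shut.
Start: joints at [1.272, 0.707, -0.028, 1.485, 0.022, 0.951, -0.075], TCP at [0.146, -0.556, 0.231] pointing down, gripper open.
Joint ranges: [-2.71, 2.71], [-0.32, 2.16], [-1.57, 1.52], [0, 2.45], [-1.46, 4.6], [0, 2.02], [-2.83, 2.83]. Speed limits (rad/s): [1.89, 1.89, 2.57, 2.57, 3.01, 3.01, 3.01].

INTERFACE

Orientations are given as a unit quaternion [w, x, y, z].
In Python, from cell import arm gives the robot as it stands.
- The arm moves only by the tool step_arm, never from a script. Its arguments are lists of equal length, an entry for each row: "linear": the shift along the world's x, y, z in cm, a list of three; "delta_rot": the turn, a rotation vector about the world's x, y, z in degrees, a list of three; "claw": the closure, from 0 (fully open) to 1 (shut). In form: {"linear": [[x, y, z], ...], "delta_rot": [[wx, wy, wz], ...], "claw": [claw, ...]}. A call has 1 to 5 rows; each row shifts and turns the commanded pose from where the row before left it; what a row does not reach is not made up. A row lasts 1/10 s, in which the tool goes at most 50 mm and 8.59 degrees, less where a joint would pass 70% of its speed; a pose out of reach is approached as far as the arm can. A call with a gripper value outside its range is refused whole. The fingers move at their own pace and stop on an object; "grip_force" is the grip in N (left out, the last holds). Time passes only in rows, so rows that do not move let the fingers close. It gives the time, the measured TCP pose, the force, the opening and the grip force at its end, in the units of the state.
- arm.state(): the state, without advancing time (a new reading comes with each control period).
- arm.capture(name): name is "scene" or "top"; returns a dict with "image" (400x640x3 uint8, blue, green, red), "vertical_fov" (degrees; the focal length in pixels is half the picture's height over the tangent of half this angle, whatever the lens; pixels are square), "cx", "cy" (the principal point, pixels), "dist" ([k1, k2, p1, p2, k3] as OpenCV has them; the pictures are not rectified), "camera_from_world" (4x4, takes a point from world to camera coordinates). Camera axes: x right, y up, looking along -z (the intrinsics and any distortion apply to the point x, -y, -z); pixel columns grow to the right and rows downward; lengths in m; the calibration is good to about 2 mm. A picture is of the moment at which its call begins. There is no depth.
- arm.hand_in(): hands the job in; it is judged then, once.
The state is a dict: "time": time; "qpos": joint angles; "qd": joint speeds; "effort": joint torques, N m; "eef_pos": TCP position; "ee_rot": TCP orientation; "contact_force": force on the tool from outside, world axes, zero at the start; "torque": the same for the moment, N m; "opening": finger opening in m; "finger_force": force on a finger pad.
Only numpy, scipy, OpenCV 4.12 (cv2) and the standard library are available. Lean on these libraries where they do the work, as an engineer would, in place of code of your own. Each camera call takes 0.05 s, during which the arm holds its last target. There are 200 camera calls.

TASK

Take the tyre gauge off its blue rest and press its chuck squarely down onto the valve of the wheel lying on the bench, firmly until it is fully home but without forcing it, so that the tyre's air pushes the white reading stick out. Then lay the gauge back in its rest the way it lay, with the stick still standing out for me to read: let nothing touch the stick, keep the hand off the wheel and leave everything else where it is.

Things in the scene. Friction and masses are not known exactly. Their poses are not given: they have to be found in the camera images.
- gauge: right-angle tyre gauge, 0.14 kg. Origin: centre of the chuck mouth, which faces -z. Brass chuck 18 mm diameter, z 0 to 20 mm; on it the steel head, 26 mm along x, 18 mm across y, z 20 to 51 mm. Bright barrel, 14 mm diameter, axis at z 36 mm, from the head along +x to x 125 mm; the reading stick comes out of that end.
- gauge_grip (a point): middle of the gauge's steel head, 38 mm straight above the chuck mouth: take it here from above, fingers on the flat sides across the gauge's y (18 mm), so that the push goes straight down into the chuck. Axes as the gauge's.
- chuck_mouth (a point): centre of the chuck mouth: a funnel 15 mm wide at the lip, 10.4 mm from 4 mm depth on. 5 mm inside hangs the probe, which the air in the valve drives up (5 to 8 N); 15.7 mm inside is the rubber seal, which gives about 6 N per mm for 3 mm, then is hard. Home means the seal is squeezed too: 14 N or more on the valve for 0.3 s, chuck upright; a steady 15 to 17 N is right.
- gauge_stick: white square reading stick of the gauge, 4.6 mm thick, red and black rings, black end; slides in the barrel. Same origin and axes as the gauge when pushed in. Light friction holds it (about 1 N): a touch spoils the reading, so the robot must not touch it.
- gauge_reading (a joint): how far the stick stands out, m: starts at 0 (in), at most 0.045. A chuck pressed home drives it out 11 to 42 mm, by the tyre's unknown pressure, and it stays there when the gauge comes off. It moves 4 mm for each mm the probe goes up; while it reads 0 the stem is not yet 5 mm inside the chuck.
- wheel: air-filled truck wheel lying flat, loose, 1.6 kg: black tyre 200 mm diameter, 50 mm high, red rim, steel hub (37 mm diameter, top at 48 mm). Origin: centre of its underside on the worktop. The valve stands up in the open ring between hub and tyre, 36 mm from the axis along the wheel's +x. The hand must not touch the wheel; the gauge must not bear on it with over 25 N.
- valve_hole (a point): hole in the wheel's red rim disc, 21.5 mm above the worktop, out of which the brass valve stem (8 mm diameter, end chamfered 1.3 mm) stands up. It belongs to an inner tube and sits loosely: the tip is 34.5 to 54.5 mm above this point and leans up to 5 mm off it in each of two directions. About 1 N at the tip tilts it, up to 9 degrees; it does not go down under 25 N.
- gauge_rest: blue steel rest, fixed: plate 100 x 52 x 5 mm with two upright V forks (5 mm thick, 30 mm wide, tips 47 mm high) at x 30 and 105 mm that carry the barrel along the rest's +x, axis 46 mm above the worktop. Origin: on the worktop straight under the chuck mouth of the lying gauge; the mouth is then 10 mm up, clear in front of the plate.
- dust_cap: black plastic valve dust cap, 11 mm diameter, 12.5 mm tall, standing on the worktop; origin under its centre. Bystander.
- label_roll: white roll of labels, 69 mm diameter, 50 mm tall. Bystander.
- tape_measure: blue pocket tape measure, 36 x 74 x 63 mm. Bystander.
- blue_jar: sample jar, blue with white lid, 48 mm diameter, 66 mm tall. Bystander.
- red_marker: red marker pen lying, 133 mm long, 18 mm thick. Bystander.
- hex_key: steel hex key lying, 33 x 91 x 4 mm. Bystander.
- tape_roll: roll of masking tape lying, 96 mm diameter, 25 mm tall. Bystander.

How it is judged:
On the way, in this order (a step that is already met when the one before it is completed fails the run):
1. the gauge is lifted clear of its rest (z of gauge in the frame of gauge_rest above 0.04 m), for 0.2 s.
2. the chuck is pressed home on the valve and the stick is out (contact force between gauge and wheel above 14 N and value of joint gauge_reading above 0.009 m and horizontal distance between gauge and valve_hole below 0.015 m and angle between gauge's own z axis and vertical below 0.15 rad), for 0.3 s.
At the end, for the whole second after the job is handed in: The gauge lies in both forks of its rest as before (within 15 mm along and 8 mm across, chuck down within 0.15 rad) and is still, its reading stick out more than 9 mm; the wheel is within 20 mm of where it was (value of joint gauge_reading above 0.009 m and x of gauge in the frame of gauge_rest between -0.015 and 0.015 m and y of gauge in the frame of gauge_rest between -0.008 and 0.008 m and z of gauge in the frame of gauge_rest between 0.004 and 0.016 m and angle between the x axis of gauge and the x axis of gauge_rest, either way round below 0.1 rad and linear speed of gauge below 0.02 m/s and angle between gauge's own z axis and vertical below 0.15 rad and distance of wheel from where it was at the start of the episode below 0.02 m); the robot touches nothing.
It fails at once if the valve is forced: more than 25 N between gauge and wheel (contact force between gauge and wheel above 25 N).
It fails at once if the robot touches the wheel or its valve (contact force between any of the arm, the fingers and wheel above 1.5 N).
It fails at once if anything touches the reading stick (contact force between gauge_stick and anything else above 0.3 N).
It fails at once if the wheel is pushed along more than 20 mm, or another thing more than 15 mm (distance of wheel from where it was at the start of the episode above 0.02 m or distance of any of dust_cap, label_roll, tape_measure, blue_jar, red_marker, hex_key, tape_roll from where it was at the start of the episode above 0.015 m).
It fails at once if the gauge is tipped or dropped (angle between gauge's own z axis and vertical above 0.6 rad).
It also fails if it takes over 58 s, if anything falls off the work surface, if the arm or the gripper's body presses on something with over 40 N, if the wrist force passes 120 N, or if a joint passes its speed limit or range.

## Working session

There is one attempt and no reset: what is moved stays moved. The work goes in short steps, Python scripts to look and compute and a tool call to move; the robot and the scene stay as the last step left them, time stands still between calls to the robot, and variables do not carry over. Pictures are saved under pics/ and viewed, at most 14 in all, crops included, and the job is handed in when it is done.

Besides the shell and the picture viewer there is one more tool, called as name(argument=value, ...) on one line, values as JSON. step_arm: Moves the arm, as the interface text tells. Its arguments: {"type":"object","properties":{"linear":{"type":"array"},"delta_rot":{"type":"array"},"claw":{"type":"array"},"grip_force":{"type":"number"}},"required":["linear","delta_rot","claw"]}

```bash
mkdir -p pics
cat > h.py <<'E'
import numpy as np, cv2
from cell import arm
def cap(name):
    c=arm.capture(name); h,w=c["image"].shape[:2]
    f=h/2/np.tan(np.radians(c["vertical_fov"])/2)
    c["K"]=np.array([[f,0,c["cx"]],[0,f,c["cy"]],[0,0,1]]); c["d"]=np.array(c["dist"],float)
    c["T"]=np.array(c["camera_from_world"]); return c
def ray(c,p):
    q=cv2.undistortPoints(np.array([[p]],float),c["K"],c["d"])[0,0]
    R=c["T"][:3,:3]; o=-R.T@c["T"][:3,3]; d=R.T@np.array([q[0],-q[1],-1]); return o,d/np.linalg.norm(d)
def onz(c,p,z):
    o,d=ray(c,p); return o+d*(z-o[2])/d[2]
def tri(c1,p1,c2,p2):
    o1,d1=ray(c1,p1);o2,d2=ray(c2,p2)
    s=np.linalg.lstsq(np.c_[d1,-d2],o2-o1,rcond=None)[0]
    a,b=o1+s[0]*d1,o2+s[1]*d2; return (a+b)/2,np.linalg.norm(a-b)
def proj(c,P):
    X=np.atleast_2d(P)@c["T"][:3,:3].T+c["T"][:3,3]; X=X*[1,-1,-1]
    return cv2.projectPoints(X,np.zeros(3),np.zeros(3),c["K"],c["d"])[0][:,0]
def crop(c,x0,y0,x1,y1,s,fn):
    cv2.imwrite(fn,cv2.resize(c["image"][y0:y1,x0:x1],None,fx=s,fy=s,interpolation=cv2.INTER_CUBIC))
E
python3 - <<'E'
from h import *
for n in("scene","top"):
    c=cap(n); cv2.imwrite(f"pics/{n}0.png",c["image"]); R=c["T"][:3,:3]; print(n,-R.T@c["T"][:3,3],R.round(2).tolist(),c["K"][0,0],c["d"])
s=arm.state(); print({k:np.round(v,3) if not isinstance(v,dict) else v for k,v in s.items()})
E
```

```text
scene [ 0.9070976  -1.11210308  0.70378262] [[0.94, 0.34, 0.02], [-0.18, 0.46, 0.87], [0.29, -0.82, 0.5]] 375.111888884973 [-0.07571288  0.          0.          0.          0.        ]
top [ 0.28870927 -0.05552369  1.11179231] [[-0.01, -1.0, 0.0], [0.98, -0.01, 0.2], [-0.2, 0.0, 0.98]] 383.86149791939164 [-0.00556526  0.          0.          0.          0.        ]
{'time': np.float64(0.1), 'qpos': array([ 1.272,  0.707, -0.028,  1.485,  0.022,  0.951, -0.075]), 'qd': array([ 0.   , -0.002, -0.   , -0.004, -0.002,  0.002,  0.   ]), 'effort': array([ 4.0000e-03, -8.8428e+01,  1.2370e+00, -2.3645e+01,  1.7000e-02,
        5.0000e-03, -0.0000e+00]), 'eef_pos': array([ 0.146, -0.556,  0.231]), 'ee_rot': array([-0.   ,  0.992,  0.128, -0.   ]), 'contact_force': array([ 0.453, -0.504,  0.341]), 'torque': array([-0.028,  0.05 , -0.032]), 'finger_force': np.float64(0.0), 'opening': np.float64(0.086)}
```

View pics/scene0.png

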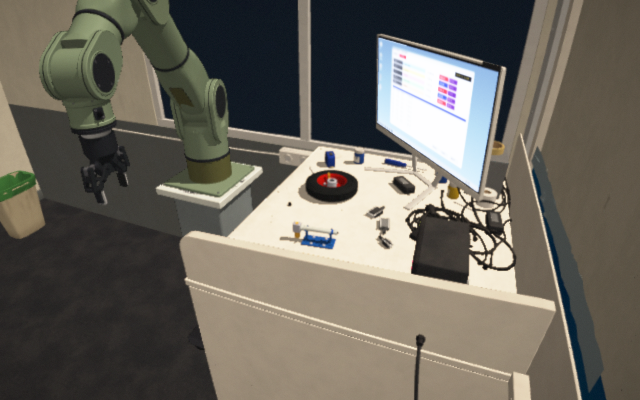

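View pics/top0.png

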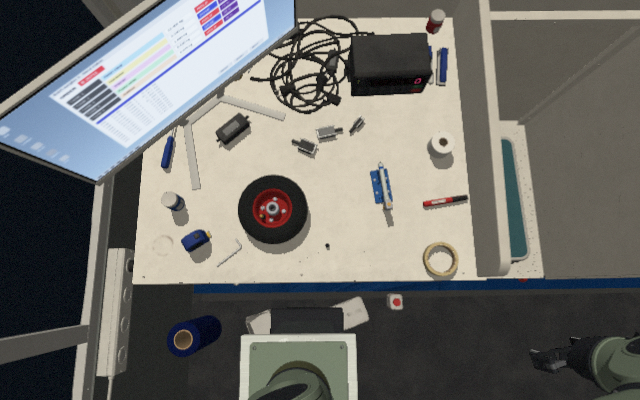

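Run:
```python
from h import *
t=cap("top"); s=cap("scene")
def z(c,x0,y0,w,h,W,H):return cv2.resize(c["image"][y0:y0+h,x0:x0+w],(W,H),interpolation=cv2.INTER_CUBIC)
m=np.vstack([np.hstack([z(t,350,150,60,60,400,300) if 0 else z(t,352,153,64,48+16,384,384)[:300],z(t,235,172,80,60,400,300)]),
 np.hstack([z(s,286,215,64,50,384,300),z(s,300,165,64,48,400,300)])])
cv2.imwrite("pics/m.png",m)
for p in [(272,209)]: print("wheel",onz(t,p,.048))
print("gauge",onz(t,(388,207),.05),onz(t,(380,165),.05))
for p in [(490,275),(478,60)]: print("panel",onz(t,p,0.),onz(t,p,.2))
print("panel pts scene",[onz(s,p,0.0) for p in [(190,240)]])
```

```text
wheel [0.4940383  0.06942646 0.048     ]
gauge [ 0.49549228 -0.25778661  0.05      ] [ 0.6192145  -0.24082594  0.05      ]
panel [ 0.30425143 -0.5485715   0.        ] [ 0.30145555 -0.45987727  0.2       ]
panel [ 0.98297082 -0.58075747  0.        ] [ 0.85808031 -0.48627332  0.2       ]
panel pts scene [array([ 0.19554844, -0.38459684,  0.        ])]
```

View pics/m.png

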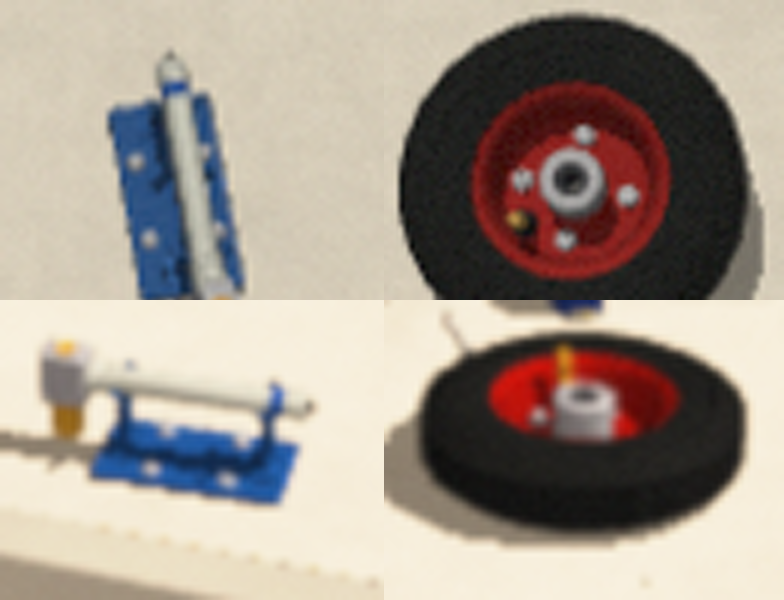

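Run:
```python
from h import *
t=cap("top"); s=cap("scene")
def blobs(c,x0,y0,x1,y1,lo,hi,up=6):
    r=cv2.resize(c["image"][y0:y1,x0:x1],None,fx=up,fy=up,interpolation=cv2.INTER_CUBIC)
    m=cv2.inRange(cv2.cvtColor(r,cv2.COLOR_BGR2HSV),lo,hi)
    n,l,st,ce=cv2.connectedComponentsWithStats(m)
    return [((ce[i]+.5)/up-.5+[x0,y0], st[i,:4]/up+[x0,y0,0,0], st[i,4]/up**2) for i in range(1,n) if st[i,4]>up**2*.7]
Y=((12,110,90),(32,255,255))
for nm,c,b in [("top g",t,(375,190,402,216)),("top v",t,(254,208,272,222)),("sc g",s,(286,215,306,245)),("sc v",s,(320,166,340,184))]:
    print(nm); [print("  ",*[np.round(q,1) for q in k]) for k in blobs(c,*b,*Y)]
W=cv2.inRange(t["image"][170:250,230:315],(0,0,0),(70,70,70)); 
print(cv2.fitEllipse(max(cv2.findContours(W,0,1)[0],key=cv2.contourArea)))
B=((100,120,60),(125,255,255))
print("blue",[ (k[0].round(1),k[2].round()) for k in blobs(t,360,155,405,212,*B)])
def z(c,x0,y0,w,h,W,H):return cv2.resize(c["image"][y0:y0+h,x0:x0+w],(W,H),interpolation=cv2.INTER_CUBIC)
cv2.imwrite("pics/m2.png",np.hstack([z(t,366,158,36,54,360,540),z(t,252,200,24,30,432,540)]))
```

```text
top g
   [388.6 203.7] [387.3 202.7   3.3   3. ] 7.4
   [383.2 207.1] [383.3 206.5   0.8   2.3] 1.4
top v
   [260.9 215.4] [259.5 214.3   3.7   3.3] 8.6
sc g
   [296.4 222.5] [295.7 222.    2.5   2. ] 3.9
   [296.8 234.8] [294.8 232.7   5.    5.7] 23.6
sc v
   [328.4 174.6] [327.2 172.2   3.2   6.3] 12.6
((42.521461486816406, 39.4088134765625), (67.428466796875, 68.52464294433594), 92.22233581542969)
blue [(array([380.4, 167.2]), np.float64(5.0)), (array([385.4, 172.7]), np.float64(14.0)), (array([376.9, 186.4]), np.float64(230.0)), (array([387.7, 184.2]), np.float64(22.0)), (array([389.9, 195.7]), np.float64(12.0))]
```

View pics/m2.png

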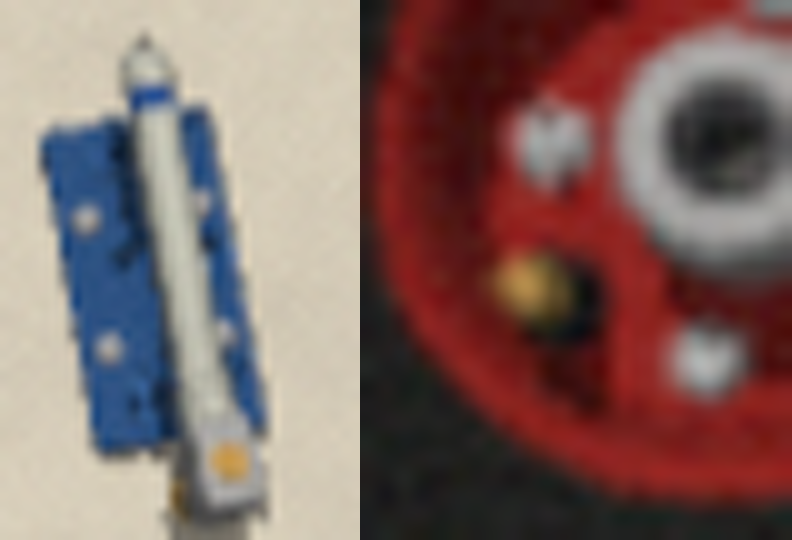

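Run:
```python
from h import *
t=cap("top"); s=cap("scene")
print("dot tri",tri(t,(388.6,203.7),s,(296.4,222.5)),"dot on .061",onz(t,(388.6,203.7),.061),onz(s,(296.4,222.5),.061))
print("barrel", [onz(t,p,.046).round(4) for p in [(380.2,163.5),(386.6,199)]], "scene end",onz(s,(286+300/6,215+403/6-50),.046))
for p in [(260.7,215.2),(260.5,215.0)]:
  for q in [(328.6,172.8),(328.5,173.2)]: print("tip",tri(t,p,s,q))
print("wheel", onz(t,(272.5,209.4),.025))
print("hub t",[onz(t,(252+(725-360)/18-.5,200+138/18-.5),.048)])
print("hole",onz(t,(263.,216.3),.0215))
print("wheel mask centre on .045")
T=arm.state(); print(T["ee_rot"],T["time"])
# partition: top edge points
for a,b in [((468,18),(0,0))]: pass
for zz in(.1,.2,.3): print("panel near top edge scene", zz, onz(s,(190,237),zz), onz(s,(545,310),zz), "top", onz(t,(478,270),zz),onz(t,(505,270),zz))
```

```text
dot tri (array([ 0.5024783 , -0.25742789,  0.06279917]), np.float64(0.0002631192917375376)) dot on .061 [ 0.50272745 -0.25783501  0.061     ] [ 0.50145074 -0.25495071  0.061     ]
barrel [array([ 0.625 , -0.2423,  0.046 ]), array([ 0.5195, -0.2557,  0.046 ])] scene end [ 0.62344022 -0.23836295  0.046     ]
tip (array([0.47528449, 0.09961298, 0.05975248]), np.float64(0.0015248801705986836))
tip (array([0.47524993, 0.09969318, 0.05808655]), np.float64(0.0008067573150542747))
tip (array([0.47552391, 0.10001593, 0.05970361]), np.float64(0.0007813784185930189))
tip (array([0.47548976, 0.10009633, 0.0580379 ]), np.float64(6.198937454211368e-05))
wheel [0.49728672 0.0706729  0.025     ]
hub t [array([0.49931818, 0.07011755, 0.048     ])]
hole [0.47805026 0.09820686 0.0215    ]
wheel mask centre on .045
[-1.08984191e-04  9.91770133e-01  1.28031212e-01 -3.96981924e-06] 0.4
panel near top edge scene 0.1 [ 0.28809784 -0.47693036  0.1       ] [ 1.16783225 -0.42149395  0.1       ] top [ 0.3160302  -0.47425903  0.1       ] [ 0.31512439 -0.54466412  0.1       ]
panel near top edge scene 0.2 [ 0.39061814 -0.58212926  0.2       ] [ 1.12464872 -0.53587437  0.2       ] top [ 0.31332995 -0.43287352  0.2       ] [ 0.31251366 -0.49632016  0.2       ]
panel near top edge scene 0.3 [ 0.49313844 -0.68732817  0.3       ] [ 1.08146519 -0.6502548   0.3       ] top [ 0.3106297  -0.39148802  0.3       ] [ 0.30990294 -0.44797621  0.3       ]
```

step_arm(linear=[[3.5,3,0],[3.5,3,0],[3.5,3,0],[3.5,3,0],[3.5,3,0]], delta_rot=[[0,0,-1.5],[0,0,-1.5],[0,0,-1.5],[0,0,-1.5],[0,0,-1.5]], claw=[0,0,0,0,0])

```text
time: 0.9
eef_pos: [0.3222, -0.4048, 0.2314]
ee_rot: [0.0, 0.998, 0.062, 0.0]
contact_force: [0.8, 0.3, -0.2]
opening: 0.0854
finger_force: 0.0
```

step_arm(linear=[[3.6,3,0],[3.6,3,-1],[3.6,3,-2],[3.6,3,-3],[3.6,2.75,-3]], delta_rot=[[0,0,0],[0,0,0],[0,0,0],[0,0,0],[0,0,0]], claw=[0,0,0,0,0.2])

```text
time: 1.4
eef_pos: [0.4952, -0.2629, 0.1464]
ee_rot: [0.0, 0.998, 0.063, 0.0]
contact_force: [0.2, -0.8, 0.9]
opening: 0.0731
finger_force: 0.0
```

step_arm(linear=[[0,0,0],[0,0,0]], delta_rot=[[0,0,0],[0,0,0]], claw=[0.2,0.3])

```text
time: 1.6
eef_pos: [0.4939, -0.2639, 0.1465]
ee_rot: [-0.0, 0.998, 0.064, -0.001]
contact_force: [0.4, -0.3, 0.9]
opening: 0.0597
finger_force: 0.0
```

Run:
```python
from h import *
s=cap("scene");t=cap("top"); T=arm.state(); print(T["eef_pos"],T["ee_rot"],T["opening"])
def z(c,x0,y0,w,h,W,H):return cv2.resize(c["image"][y0:y0+h,x0:x0+w],(W,H),interpolation=cv2.INTER_CUBIC)
cv2.imwrite("pics/m3.png",np.hstack([z(s,265,180,80,80,400,400),z(t,350,160,80,80,400,400)]))
```

```text
[ 0.49334735 -0.26540142  0.14760843] [3.73798242e-04 9.98057418e-01 6.22995820e-02 1.11000072e-04] 0.05983202063880508
```

View pics/m3.png

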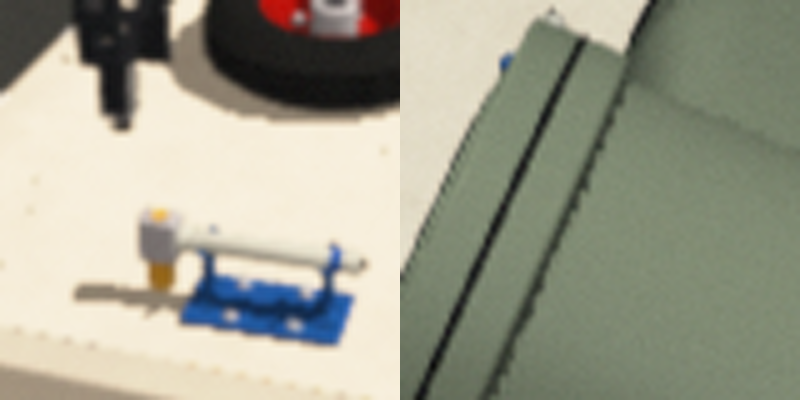

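step_arm(linear=[[0.8,0.7,0],[0,0,-2.5],[0,0,-2.5],[0,0,-1.5],[0,0,0]], delta_rot=[[0,0,0],[0,0,0],[0,0,0],[0,0,0],[0,0,0]], claw=[0.3,0.3,0.3,0.3,0.3])

```text
time: 2.2
eef_pos: [0.5014, -0.2572, 0.081]
ee_rot: [-0.001, 0.998, 0.063, -0.001]
contact_force: [0.4, -0.5, -0.6]
opening: 0.0601
finger_force: 0.0
```

Run:
```python
from h import *
L=[]
for i in range(6):
    s=cap("scene"); T=arm.state(); L.append(np.r_[T["eef_pos"],T["ee_rot"]])
L=np.array(L); print(L.mean(0).round(4),L.std(0).round(4)); R=cv2.imwrite
p=L.mean(0)[:3]; print("proj tcp",proj(s,p), "head top exp",proj(s,[.502,-.2575,.0615]))
cv2.imwrite("pics/m4.png",cv2.resize(s["image"][185:255,260:350],(810,630)[:2] if 0 else (720,560),interpolation=cv2.INTER_CUBIC))
```

```text
[ 5.022e-01 -2.576e-01  8.300e-02  2.000e-04  9.980e-01  6.270e-02
  5.000e-04] [0.0002 0.0001 0.0004 0.0002 0.     0.0001 0.0003]
proj tcp [[296.07275279 216.95582853]] head top exp [[296.21430441 222.84105621]]
```

View pics/m4.png

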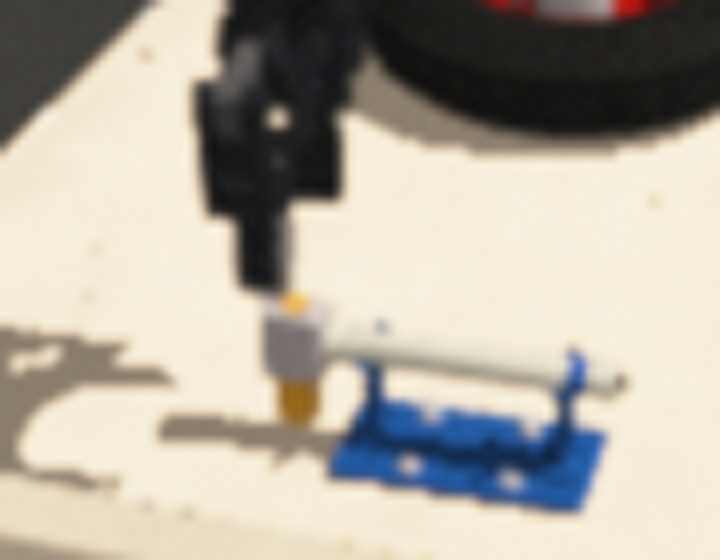

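step_arm(linear=[[0,0,-1.5],[0,0,-1.5],[0,0,-1.5],[0,0,-0.8],[0,0,0]], delta_rot=[[0,0,0],[0,0,0],[0,0,0],[0,0,0],[0,0,0]], claw=[0.3,0.3,0.3,0.3,0.3])

```text
time: 3.0
eef_pos: [0.5015, -0.2573, 0.0283]
ee_rot: [-0.0, 0.998, 0.063, -0.001]
contact_force: [0.2, 0.1, -0.3]
opening: 0.0597
finger_force: 0.0
```

step_arm(linear=[[0,0,0],[0,0,0],[0,0,0],[0,0,0],[0,0,0]], delta_rot=[[0,0,0],[0,0,0],[0,0,0],[0,0,0],[0,0,0]], claw=[0.5,0.65,0.75,0.85,1], grip_force=60)

```text
time: 3.5
eef_pos: [0.5021, -0.2571, 0.0295]
ee_rot: [-0.0, 0.998, 0.063, 0.0]
contact_force: [-0.0, 2.1, 5.4]
opening: 0.0171
finger_force: 58.3
```

step_arm(linear=[[0,0,0],[0,0,0],[0,0,0],[0,0,0],[0,0,0]], delta_rot=[[0,0,0],[0,0,0],[0,0,0],[0,0,0],[0,0,0]], claw=[1,1,1,1,1])

```text
time: 4.0
eef_pos: [0.5021, -0.2571, 0.0295]
ee_rot: [-0.0, 0.998, 0.063, 0.0]
contact_force: [-0.4, 2.8, 5.5]
opening: 0.0172
finger_force: 58.3
```

step_arm(linear=[[0,0,1],[0,0,2],[0,0,3],[0,0,3],[0,0,0]], delta_rot=[[0,0,0],[0,0,0],[0,0,0],[0,0,0],[0,0,0]], claw=[1,1,1,1,1])

```text
time: 4.5
eef_pos: [0.5031, -0.2582, 0.123]
ee_rot: [0.001, 0.998, 0.063, 0.002]
contact_force: [0.0, -0.6, -1.4]
opening: 0.0172
finger_force: 58.6
```

Run:
```python
from h import *
L=[]
for i in range(4):
    s=cap("scene"); T=arm.state(); L.append(np.r_[T["eef_pos"],T["ee_rot"],T["contact_force"],T["opening"]])
print(np.mean(L,0).round(4)); p=np.mean(L,0)[:3]
t=cap("top")
q=proj(t,p+[0,0,.03])[0].astype(int); print(q,proj(s,p+[0,0,.03]), proj(s,p-[0,0,.0195]))
sq=proj(s,p)[0].astype(int); sx,sy=sq
cv2.imwrite("pics/m5.png",np.hstack([cv2.resize(s["image"][sy-40:sy+30,sx-30:sx+60],(720,560),interpolation=cv2.INTER_CUBIC)]))
```

```text
[ 5.0190e-01 -2.5750e-01  1.1950e-01  1.0000e-04  9.9800e-01  6.2900e-02
  3.0000e-04 -4.1670e-01 -9.2100e-02 -1.6964e+00  1.7100e-02]
[394 197] [[295.38134333 197.78459605]] [[295.83528588 212.11217718]]
```

View pics/m5.png

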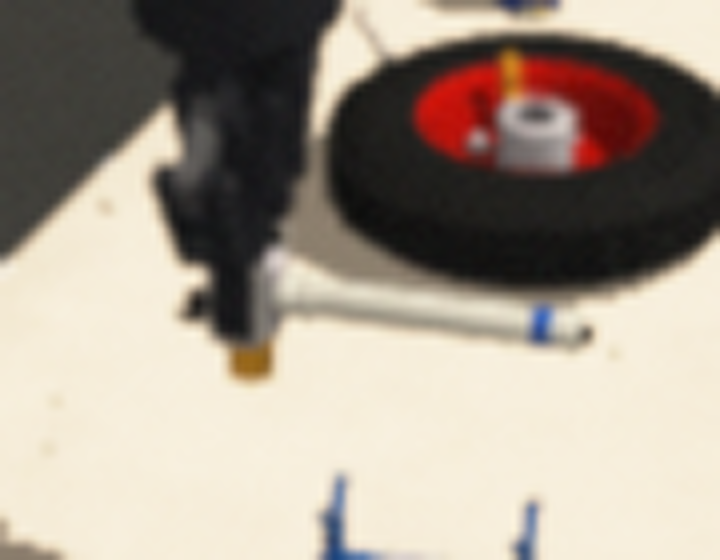

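step_arm(linear=[[-0.3,4,0],[-0.3,4,0],[-0.3,4,0],[-0.3,4,0],[-0.3,4,0]], delta_rot=[[0,0,0],[0,0,0],[0,0,0],[0,0,0],[0,0,0]], claw=[1,1,1,1,1])

```text
time: 5.25
eef_pos: [0.4862, -0.056, 0.1185]
ee_rot: [-0.0, 0.998, 0.063, -0.001]
contact_force: [1.4, 0.8, -1.8]
opening: 0.0171
finger_force: 58.9
```

step_arm(linear=[[-0.3,4,0],[-0.3,4,0],[-0.3,4,0],[-0.2,3,0],[0,0,0]], delta_rot=[[0,0,0],[0,0,0],[0,0,0],[0,0,0],[0,0,0]], claw=[1,1,1,1,1])

```text
time: 5.75
eef_pos: [0.475, 0.0967, 0.1183]
ee_rot: [-0.001, 0.998, 0.066, -0.001]
contact_force: [0.2, -0.1, -2.4]
opening: 0.0172
finger_force: 59.0
```

```bash
cat > chk.py <<'E'
from h import *
import sys
L=[]
for i in range(4):
    s=cap("scene"); T=arm.state(); L.append(np.r_[T["eef_pos"],T["ee_rot"],T["contact_force"],T["opening"]])
print(T["time"],np.mean(L,0).round(4)); p=np.mean(L,0)[:3]
a=proj(s,[p-[0,0,.0195],[.4754,.0999,.0585]]); print(a)
def ymask(x0,y0,x1,y1,up=6):
    r=cv2.resize(s["image"][y0:y1,x0:x1],None,fx=up,fy=up,interpolation=cv2.INTER_CUBIC)
    m=cv2.inRange(cv2.cvtColor(r,cv2.COLOR_BGR2HSV),(12,110,90),(32,255,255))
    n,l,st,ce=cv2.connectedComponentsWithStats(m)
    for i in range(1,n):
        if st[i,4]>36: print("  ",(st[i,:4]/up+[x0,y0,0,0]).round(1),((ce[i]+.5)/up-.5+[x0,y0]).round(1))
ymask(310,140,350,186)
if len(sys.argv)>1: cv2.imwrite(sys.argv[1],cv2.resize(s["image"][135:205,290:380],(720,560),interpolation=cv2.INTER_CUBIC))
E
python3 chk.py pics/m6.png
```

```text
5.95 [ 4.756e-01  9.260e-02  1.186e-01  2.000e-04  9.980e-01  6.320e-02
 -4.000e-04  1.640e-02 -4.349e-01 -1.054e+00  1.720e-02]
[[328.01725876 164.27533394]
 [328.45457604 173.11135517]]
   [326.  161.3   4.5   4.2] [327.8 162.8]
   [327.2 172.2   3.2   6.5] [328.4 174.6]
```

View pics/m6.png

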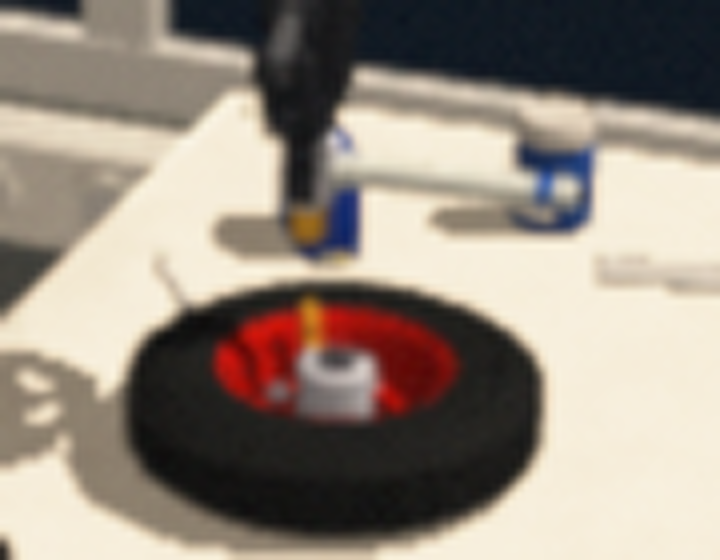

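step_arm(linear=[[0,0.7,0],[0,0,-1.2],[0,0,-1],[0,0,-1],[0,0,0]], delta_rot=[[0,0,0],[0,0,0],[0,0,0],[0,0,0],[0,0,0]], claw=[1,1,1,1,1])

```text
time: 6.45
eef_pos: [0.4754, 0.0993, 0.0859]
ee_rot: [0.0, 0.998, 0.063, -0.001]
contact_force: [-0.6, -0.3, -1.3]
opening: 0.017
finger_force: 59.0
```

```bash
python3 chk.py
python3 - <<'E'
from h import *
t=cap("top"); r=t["image"][205:226,250:275]; m=cv2.inRange(cv2.cvtColor(r,cv2.COLOR_BGR2HSV),(12,110,90),(32,255,255)); print("top yellow",m.sum()/255, r.mean((0,1)))
E
```

```text
6.65 [ 4.7580e-01  9.9400e-02  8.7000e-02 -0.0000e+00  9.9800e-01  6.2800e-02
 -1.0000e-04  6.9500e-02  3.5950e-01 -1.6257e+00  1.7200e-02]
[[328.56051662 171.05975751]
 [328.45457604 173.11135517]]
   [326.5 168.2   5.5  10.2] [328.6 171.4]
top yellow 0.0 [41.59238095 45.22857143 62.92380952]
```

step_arm(linear=[[0,0,-0.5],[0,0,-0.5],[0,0,0]], delta_rot=[[0,0,0],[0,0,0],[0,0,0]], claw=[1,1,1])

```text
time: 7.0
eef_pos: [0.4756, 0.0995, 0.0764]
ee_rot: [0.0, 0.998, 0.063, -0.0]
contact_force: [-0.1, -0.7, -0.4]
opening: 0.0172
finger_force: 59.0
```

step_arm(linear=[[0,0,-0.3],[0,0,-0.2],[0,0,0]], delta_rot=[[0,0,0],[0,0,0],[0,0,0]], claw=[1,1,1])

```text
time: 7.3
eef_pos: [0.4756, 0.0996, 0.0719]
ee_rot: [-0.0, 0.998, 0.063, -0.0]
contact_force: [-1.3, 1.0, 2.9]
opening: 0.0171
finger_force: 59.7
```

```bash
python3 chk.py pics/m7.png
```

```text
7.5 [ 4.7570e-01  9.9600e-02  7.2100e-02 -1.0000e-04  9.9800e-01  6.2900e-02
 -1.0000e-04 -1.6834e+00  5.9390e-01  2.5896e+00  1.7300e-02]
[[328.47776888 174.53419609]
 [328.45457604 173.11135517]]
   [326.5 171.5   5.3   6.8] [328.7 173.6]
```

View pics/m7.png

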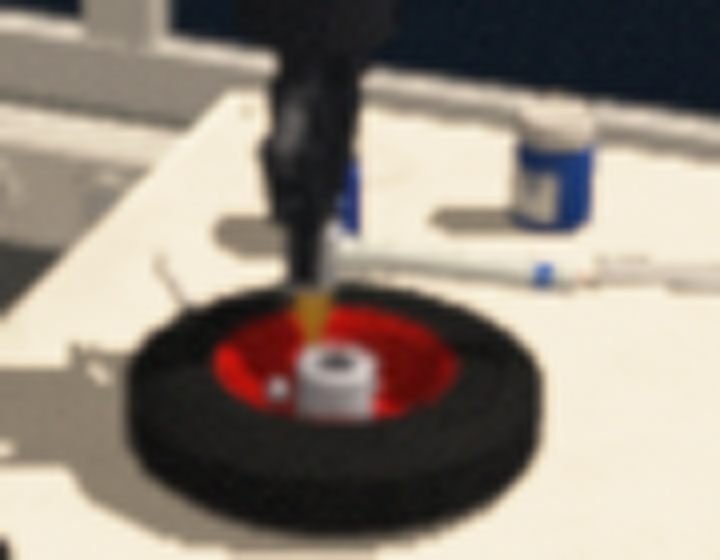

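step_arm(linear=[[-0.1,0.03,0],[-0.1,0.03,0],[0,0,0]], delta_rot=[[0,0,0],[0,0,0],[0,0,0]], claw=[1,1,1])

```text
time: 7.8
eef_pos: [0.4739, 0.1002, 0.0721]
ee_rot: [-0.0, 0.998, 0.063, 0.0]
contact_force: [-0.7, 0.9, 1.4]
opening: 0.0172
finger_force: 59.4
```

```bash
python3 chk.py
```

```text
8.0 [ 4.738e-01  1.002e-01  7.210e-02 -1.000e-04  9.980e-01  6.290e-02
 -0.000e+00 -4.994e-01  9.400e-02  1.455e+00  1.730e-02]
[[328.0722403  174.3831177 ]
 [328.45457604 173.11135517]]
   [326.  171.5   5.5   6.8] [328.2 173.5]
```

step_arm(linear=[[-0.05,0,-0.1],[0,0,-0.1],[0,0,0]], delta_rot=[[0,0,0],[0,0,0],[0,0,0]], claw=[1,1,1])

```text
time: 8.3
eef_pos: [0.4735, 0.1002, 0.07]
ee_rot: [-0.0, 0.998, 0.063, 0.0]
contact_force: [0.9, 0.4, 4.2]
opening: 0.0171
finger_force: 59.7
```

```bash
python3 chk.py
```

```text
8.5 [ 4.7340e-01  1.0020e-01  7.0100e-02 -0.0000e+00  9.9800e-01  6.2900e-02
  1.0000e-04  1.2716e+00  2.8740e-01  2.5982e+00  1.7000e-02]
[[327.95845448 174.84073515]
 [328.45457604 173.11135517]]
   [326.  171.7   5.2   6.7] [328.1 173.8]
```

step_arm(linear=[[0.06,0,-0.1],[0,0,-0.1],[0,0,0]], delta_rot=[[0,0,0],[0,0,0],[0,0,0]], claw=[1,1,1])

```text
time: 8.8
eef_pos: [0.4738, 0.1002, 0.068]
ee_rot: [-0.0, 0.998, 0.063, -0.0]
contact_force: [-0.9, 0.0, 4.8]
opening: 0.017
finger_force: 59.8
```

```bash
python3 chk.py
```

```text
9.0 [ 4.7380e-01  1.0020e-01  6.8000e-02 -0.0000e+00  9.9800e-01  6.2900e-02
 -2.0000e-04 -9.2700e-01 -2.4450e-01  4.0516e+00  1.7200e-02]
[[328.0443916  175.32942158]
 [328.45457604 173.11135517]]
   [326.  172.5   5.    5.8] [328.  174.2]
```

step_arm(linear=[[-0.03,0,-0.1],[0,0,-0.1],[0,0,-0.1],[0,0,0],[0,0,0]], delta_rot=[[0,0,0],[0,0,0],[0,0,0],[0,0,0],[0,0,0]], claw=[1,1,1,1,1])

```text
time: 9.5
eef_pos: [0.4738, 0.1002, 0.0651]
ee_rot: [-0.0, 0.998, 0.063, 0.0]
contact_force: [1.3, -0.9, 5.0]
opening: 0.0168
finger_force: 59.8
```

```bash
python3 chk.py pics/m8.png
```

```text
9.7 [ 4.7380e-01  1.0020e-01  6.5100e-02 -1.0000e-04  9.9800e-01  6.2900e-02
  2.0000e-04  3.9200e-02 -3.3250e-01  4.9882e+00  1.7000e-02]
[[328.02848507 175.99666982]
 [328.45457604 173.11135517]]
   [326.  172.8   5.    5.5] [328.  174.8]
```

View pics/m8.png

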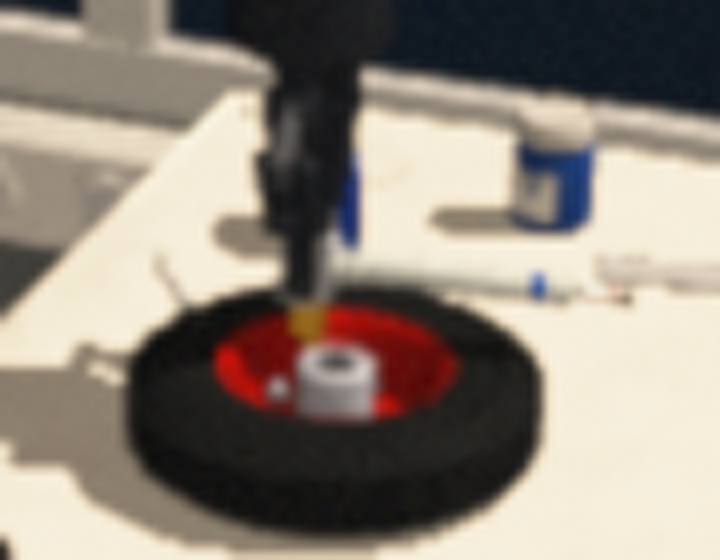

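step_arm(linear=[[0,0,-0.1],[0,0,-0.1],[0,0,-0.1],[0,0,0]], delta_rot=[[0,0,0],[0,0,0],[0,0,0],[0,0,0]], claw=[1,1,1,1])

```text
time: 10.1
eef_pos: [0.4739, 0.1002, 0.0624]
ee_rot: [-0.0, 0.998, 0.063, 0.0]
contact_force: [-0.9, -0.4, 16.1]
opening: 0.0171
finger_force: 61.3
```

step_arm(linear=[[0,0,-0.1],[0,0,0],[0,0,0]], delta_rot=[[0,0,0],[0,0,0],[0,0,0]], claw=[1,1,1])

```text
time: 10.4
eef_pos: [0.474, 0.1002, 0.0616]
ee_rot: [-0.0, 0.998, 0.063, 0.001]
contact_force: [-0.7, -0.7, 20.0]
opening: 0.0168
finger_force: 61.8
```

step_arm(linear=[[0,0,0.06],[0,0,0],[0,0,0],[0,0,0],[0,0,0]], delta_rot=[[0,0,0],[0,0,0],[0,0,0],[0,0,0],[0,0,0]], claw=[1,1,1,1,1])

```text
time: 10.9
eef_pos: [0.474, 0.1002, 0.0622]
ee_rot: [-0.0, 0.998, 0.063, 0.001]
contact_force: [-1.1, -0.8, 17.0]
opening: 0.0172
finger_force: 61.7
```

```bash
python3 chk.py
python3 - <<'E'
from h import *
s=cap("scene"); p=np.array(arm.state()["eef_pos"]); print(proj(s,[p+[.124,.0158,.0165]]))
r=s["image"][166:180,350:380].astype(int); hsv=cv2.cvtColor(s["image"],cv2.COLOR_BGR2HSV)
for y in range(170,176): print(y,s["image"][y,356:378].mean(1).astype(int))
E
```

```text
11.1 [ 4.74000e-01  1.00200e-01  6.22000e-02 -1.00000e-04  9.98000e-01
  6.29000e-02  5.00000e-04 -1.35730e+00 -7.87100e-01  1.68143e+01
  1.72000e-02]
[[328.06449632 176.69003417]
 [328.45457604 173.11135517]]
   [326.2 173.5   4.5   4.8] [328.  175.2]
[[360.7280032  172.02790773]]
170 [185 151 190 218 226 229 233 232 213 195 190 191 189 193 197 199 200 180
 168 173 182 188]
171 [143 111 171 196 207 215 221 229 224 222 226 227 219 224 231 232 230 209
 192 189 191 193]
172 [121 101 146 164 177 189 194 207 207 205 212 213 181 215 233 235 234 233
 230 230 230 230]
173 [184 175 184 176 174 206 210 203 209 212 205 195 170 214 233 234 235 234
 233 232 232 232]
174 [232 231 230 223 214 225 232 231 232 232 232 231 221 227 234 235 235 234
 234 234 233 233]
175 [235 235 234 234 232 234 234 234 234 234 235 234 235 233 235 235 234 234
 235 235 234 234]
```

step_arm(linear=[[0,0,0.5],[0,0,1],[0,0,1.5],[0,0,1.5],[0,0,1.5]], delta_rot=[[0,0,0],[0,0,0],[0,0,0],[0,0,0],[0,0,0]], claw=[1,1,1,1,1])

```text
time: 11.65
eef_pos: [0.4735, 0.1002, 0.1225]
ee_rot: [-0.0, 0.998, 0.063, -0.0]
contact_force: [-0.2, 1.0, -1.4]
opening: 0.0174
finger_force: 59.2
```

step_arm(linear=[[0,-1,0],[0.2,-2,0],[0.3,-3,0],[0.3,-3,0],[0.3,-3,0]], delta_rot=[[0,0,0],[0,0,0],[0,0,0],[0,0,0],[0,0,0]], claw=[1,1,1,1,1])

```text
time: 12.15
eef_pos: [0.4843, -0.0216, 0.1212]
ee_rot: [0.0, 0.998, 0.063, -0.0]
contact_force: [0.7, -0.8, -1.8]
opening: 0.0172
finger_force: 58.9
```

step_arm(linear=[[0.3,-3,0],[0.3,-3,0],[0.3,-3,0],[0.3,-3,0],[0.3,-3,0]], delta_rot=[[0,0,0],[0,0,0],[0,0,0],[0,0,0],[0,0,0]], claw=[1,1,1,1,1])

```text
time: 12.65
eef_pos: [0.499, -0.1716, 0.1212]
ee_rot: [-0.0, 0.998, 0.063, -0.0]
contact_force: [-0.3, -0.2, -1.7]
opening: 0.0169
finger_force: 58.9
```

step_arm(linear=[[0.2,-3,0],[0,-2,0],[0,-1.5,0],[0,-1,0],[0,0,0]], delta_rot=[[0,0,0],[0,0,0],[0,0,0],[0,0,0],[0,0,0]], claw=[1,1,1,1,1])

```text
time: 13.15
eef_pos: [0.5013, -0.2457, 0.1214]
ee_rot: [0.0, 0.998, 0.062, -0.0]
contact_force: [0.7, 1.4, -1.3]
opening: 0.017
finger_force: 59.0
```

```bash
python3 chk.py
```

```text
13.35 [ 5.0170e-01 -2.4400e-01  1.2160e-01 -3.0000e-04  9.9800e-01  6.3300e-02
 -1.0000e-04  1.4100e-01  3.6060e-01 -1.1211e+00  1.7200e-02]
[[297.62591418 209.28214978]
 [328.45457604 173.11135517]]
   [327.3 172.2   3.3   6.3] [328.5 174.5]
```

step_arm(linear=[[0.03,-0.7,0],[0,-0.6,-1],[0,0,-1.5],[0,0,-1],[0,0,0]], delta_rot=[[0,0,0],[0,0,0],[0,0,0],[0,0,0],[0,0,0]], claw=[1,1,1,1,1])

```text
time: 13.85
eef_pos: [0.5013, -0.2576, 0.0851]
ee_rot: [-0.001, 0.998, 0.063, -0.001]
contact_force: [0.8, 0.1, -1.3]
opening: 0.0171
finger_force: 59.0
```

```bash
python3 chk.py pics/x.png
python3 - <<'E'
from h import *
s=cap("scene"); cv2.imwrite("pics/m9.png",cv2.resize(s["image"][190:260,270:360],(720,560),interpolation=cv2.INTER_CUBIC))
E
```

```text
14.05 [ 5.0200e-01 -2.5790e-01  8.6700e-02 -1.0000e-04  9.9800e-01  6.2900e-02
 -1.0000e-04 -5.4510e-01  1.9590e-01 -1.1183e+00  1.7000e-02]
[[296.10301415 221.33880767]
 [328.45457604 173.11135517]]
   [327.3 172.2   3.3   6.3] [328.5 174.5]
```

View pics/m9.png

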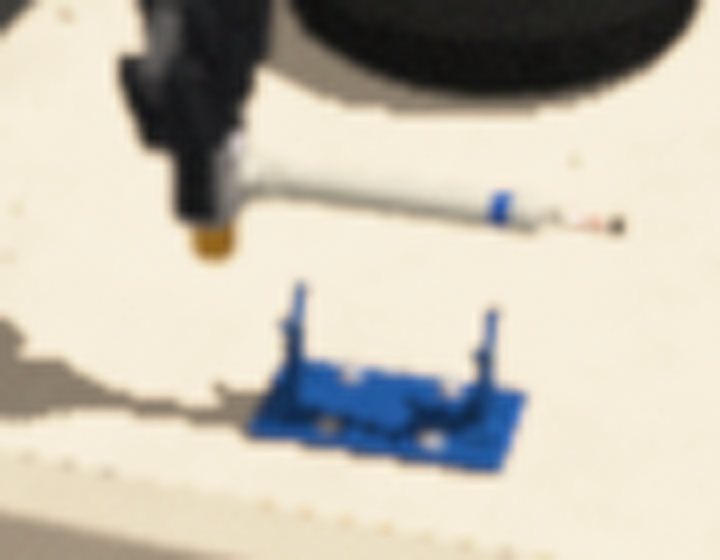

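step_arm(linear=[[0,0.06,-1.5],[0,0,-1.5],[0,0,-1.3],[0,0,-0.9],[0,0,0]], delta_rot=[[0,0,0],[0,0,0],[0,0,0],[0,0,0],[0,0,0]], claw=[1,1,1,1,1])

```text
time: 14.6
eef_pos: [0.5016, -0.2571, 0.0338]
ee_rot: [-0.0, 0.998, 0.063, -0.001]
contact_force: [-0.3, -0.3, -0.5]
opening: 0.0173
finger_force: 59.0
```

step_arm(linear=[[0,0,-0.15],[0,0,-0.15],[0,0,0],[0,0,0]], delta_rot=[[0,0,0],[0,0,0],[0,0,0],[0,0,0]], claw=[1,1,1,1])

```text
time: 15.0
eef_pos: [0.5021, -0.2573, 0.0319]
ee_rot: [0.0, 0.998, 0.063, 0.0]
contact_force: [0.5, 0.2, -0.5]
opening: 0.0171
finger_force: 59.0
```

step_arm(linear=[[0,0,-0.1],[0,0,-0.1],[0,0,0],[0,0,0]], delta_rot=[[0,0,0],[0,0,0],[0,0,0],[0,0,0]], claw=[1,1,1,1])

```text
time: 15.4
eef_pos: [0.502, -0.2571, 0.0298]
ee_rot: [-0.0, 0.998, 0.063, 0.0]
contact_force: [-0.4, 1.2, 1.9]
opening: 0.0172
finger_force: 59.8
```

```bash
python3 chk.py
```

```text
15.6 [ 5.020e-01 -2.571e-01  2.980e-02 -1.000e-04  9.980e-01  6.300e-02
  1.000e-04 -4.482e-01  1.706e+00  3.299e+00  1.730e-02]
[[296.72591073 236.4604467 ]
 [328.45457604 173.11135517]]
   [327.3 172.    3.2   6.5] [328.5 174.5]
```

step_arm(linear=[[0,0,0],[0,0,0],[0,0,0],[0,0,0],[0,0,0]], delta_rot=[[0,0,0],[0,0,0],[0,0,0],[0,0,0],[0,0,0]], claw=[0.76,0.72,0.65,0.5,0.3], grip_force=20)

```text
time: 16.1
eef_pos: [0.5019, -0.2573, 0.0296]
ee_rot: [-0.0, 0.998, 0.063, -0.0]
contact_force: [-0.3, -0.3, 0.2]
opening: 0.0556
finger_force: 0.0
```

step_arm(linear=[[0,0,0],[0,0,0],[0,0,1.5],[0,0,2.5],[0,0,3]], delta_rot=[[0,0,0],[0,0,0],[0,0,0],[0,0,0],[0,0,0]], claw=[0.3,0.3,0.3,0.3,0.3])

```text
time: 16.6
eef_pos: [0.5016, -0.2571, 0.101]
ee_rot: [-0.0, 0.998, 0.063, -0.0]
contact_force: [0.0, -0.1, 0.5]
opening: 0.0602
finger_force: 0.0
```

step_arm(linear=[[0,0,4],[0,0,3],[0,0,0]], delta_rot=[[0,0,0],[0,0,0],[0,0,0]], claw=[0.3,0.3,0.3])

```text
time: 16.9
eef_pos: [0.5031, -0.2579, 0.1744]
ee_rot: [0.001, 0.998, 0.063, 0.003]
contact_force: [0.3, 0.2, -0.7]
opening: 0.0598
finger_force: 0.0
```

```bash
python3 chk.py
python3 - <<'E'
from h import *
s=cap("scene"); cv2.imwrite("pics/m10.png",cv2.resize(s["image"][150:260,270:400],(780,600)[:2] if 0 else (650,550),interpolation=cv2.INTER_CUBIC))
r=cv2.resize(s["image"][215:245,286:306],None,fx=6,fy=6,interpolation=cv2.INTER_CUBIC)
m=cv2.inRange(cv2.cvtColor(r,cv2.COLOR_BGR2HSV),(12,110,90),(32,255,255))
n,l,st,ce=cv2.connectedComponentsWithStats(m); print([(ce[i]/6+[285.6,214.6],st[i,4]) for i in range(1,n)])
E
```

```text
17.1 [ 5.020e-01 -2.572e-01  1.706e-01  2.000e-04  9.980e-01  6.290e-02
  5.000e-04  8.100e-02  2.539e-01 -3.444e-01  5.990e-02]
[[295.43908592 197.28741436]
 [328.45457604 173.11135517]]
   [327.3 172.2   3.3   6.3] [328.5 174.5]
[(array([296.37635328, 222.40769231]), np.int32(117)), (array([296.77031911, 234.90757401]), np.int32(867))]
```

View pics/m10.png

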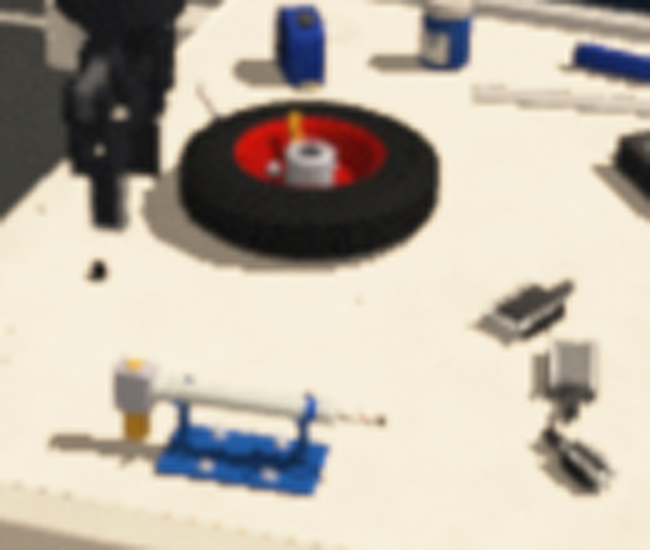

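The gauge is back in its rest. Its brass dot is at (296.4, 222.4), against (296.4, 222.5) at the start, and the stick is out. The valve tip is where it was and the hand is clear, so I'm handing in.

```bash
python3 -c "
from cell import arm
print(arm.hand_in())"
```

```text
the job is handed in; nothing more can be done
None
```

I pressed the gauge home on the valve at about 18 N (21 N at most) for over 0.5 s, then laid it back in its rest where it was, with the stick about 25 mm out; the job is handed in, but no verdict came back.

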